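# Hang a finished lid on the drying rail

## Task

Take the carrier that holds the round brass lid out of the wooden rack and hook it over the drying rail, in the left half of the rail as the robot sees it and well clear of the middle. Then slide it along the rail to the right, without lifting it off, until it drops into the notch in the top of the rail, and leave it hanging there straight by itself, no more than gently swaying. Leave the carrier with the square plaque in the rack, and do not disturb the ewer, the mug or the hammer.

Things in the scene. Friction and masses are not known exactly. Their poses are not given: they have to be found in the camera images.
- lid_carrier: Hanger 192 mm tall of plain aluminium flat bar 8 mm thick, with a round brass lid (68 mm across, 14 mm thick, knobs to 14 mm out on both faces) centred 68 mm up; 0.15 to 0.3 kg. Origin: underside of its foot; z up, x in the bar's plane, y across its thickness. Stem 24 mm wide up to 104, hook 104 to 148, lug above. Starts upright in a rack socket. Hung on the rail, its x is the stand's x.
- lid_carrier_lug (a point): Middle of the grip lug, 170 mm above the foot: the lug is 30 mm wide in x, 8 mm thick in y and spans heights 148 to 192. Pinch it from above across y.
- lid_carrier_saddle (a point): Middle of the saddle, 140 mm above the foot: the flat underside of the hook that rests on the rail's top, 22 mm wide in x between the back leg (x -19 to -11 mm, going down to the stem) and the front lip (x +11 to +19 mm, hanging down to height 126).
- lid_carrier_mouth (a point): Middle of the hook's mouth (x +15, height 115 mm), open towards the carrier's +x: a gap 22 mm high between the lip's end (126) and the stem's flat top (104). The rail enters through it in the carrier's -x direction; then the carrier is lowered until the saddle rests on the rail.
- plaque_carrier: An equal carrier holding a square brass plaque (64 x 64 x 14 mm) instead of the round lid. It stands in the other socket and must stay there. Both reach 200 mm above the table in the rack, so one lifted over the other needs its foot above that. A carrier hung and let go sways for 1 to 4 s.
- rack: Fixed wooden block 70 x 170 x 32 mm; origin at the centre of its underside, z up. Two sockets at y -46 and +46 mm, each 27 x 10.5 mm, 24 mm deep (floor 8 mm above the table): a carrier comes free when lifted straight up by more than 24 mm. Which carrier is in which socket varies; both have the rack's yaw.
- stand: Fixed stand of the drying rail; origin at the centre of the underside of its foot plate (90 x 420 x 12 mm), z up, y along the rail, +y to the robot's left. Posts at y -180 and +180 mm; their clamp heads (34 mm wide in x, 26 mm along y) rise 10 mm above the rail, brass nuts 22 mm.
- rail_mid (a point): Middle of the rail's top between the posts, 240 mm above the table, axes as the stand. The rail is a flat steel bar 12 mm wide (x) and 14 mm high. It is clamped differently each time: one notch in its top, 16 mm long (along y), 8 mm deep, with upright walls, lies 15 to 105 mm right (-y) of this point. Its place is not measured: look or feel for it; the carrier drops 8 mm into it.
- rail_left (a point): Left end of the free rail top, at the left clamp head, 167 mm from the middle.
- ewer: Brass ewer 145 mm tall with spout and handle, loose on the bench; origin at the centre of its underside. Leave alone.
- mug: White mug 90 mm tall, loose; origin at the centre of its underside. Leave alone.
- hammer: Hammer lying on the bench, loose; origin under its middle. Leave alone.
There are look-alikes about, which are no part of the job. Leave any blue, green or purple look-alike of the lid_carrier alone.

How it is judged:
By the outcome, as a careful person would: the job done as asked, in the order asked, and still so for the second after the job is handed in, with the robot touching nothing.
It also fails if it takes over 64 s, if anything falls off the work surface, if the arm or the gripper's body presses on something with over 40 N, if the wrist force passes 120 N, or if a joint passes its speed limit or range.

## Robot

A 6-joint arm with a two-finger parallel gripper is mounted at the origin on the work surface. World frame = base frame: x ahead of the robot, y to its left, z up, the work surface at z = 0. Lengths are in m, angles in rad, forces in N, time in s.
With the tool pointing down it reaches from about 0.35 to 0.775 m from the base axis. Payload 5.5 kg.
Tool frame: the origin (TCP) lies midway between the tips of the shut fingers; the grasp point (between the pads) lies 19 mm behind it; z points along the fingers, y is the line along which they close (so a half turn about z gives the same grasp; the last joint's range is limited). The gripper opens to 85 mm and grips with 20 to 120 N. Pads are 22 mm wide; open, the fingers measure 114 mm over their backs; the gripper's body (76 mm by 85 mm) begins 54 mm behind the grasp point. The pads swing forward as they close: fully open they stand 13 mm farther back than shut.
Start: joints at [-1.333, 0.313, 0.046, 1.304, 0, 1.431], TCP at [0.212, -0.534, 0.207] pointing down, gripper open.
Joint ranges: [-2.76, 2.76], [-0.86, 1.69], [-1.03, 1.26], [-2.2, 2.34], [-1.47, 1.5], [-3.14, 3.14]. Speed limits (rad/s): [2.57, 2.57, 3.14, 3.14, 3.14, 3.14].

## Interface

Orientations are given as a unit quaternion [w, x, y, z].
In Python, from workcell import get_state, read_camera, camera_info, hand_in, recognise gives the robot as it stands.
- The arm moves only by the tool arm_command, never from a script. Its argument "moves" is one flat list of numbers, 7 for each row, row after row: the opening, from -1 (shut) to 1 (fully open), then the shift along the tool's x, y, z in mm, then the turn, a rotation vector about the tool's x, y, z in rad. A call has 1 to 8 rows; each row shifts and turns the commanded pose from where the row before left it, along the tool's axes as they then stand; what a row does not reach is not made up. A row lasts 1/8 s, in which the tool goes at most 62.5 mm and 10.7 degrees, less where a joint would pass 70% of its speed; a pose out of reach is approached as far as the arm can. A call with a gripper value outside its range is refused whole. The fingers move at their own pace and stop on an object; "newtons" is the grip in N (left out, the last holds). Time passes only in rows, so rows that do not move let the fingers close. It gives the time, the measured TCP pose, the force, the opening and the grip force at its end, in the units of the state.
- get_state(): the state, without advancing time (a new reading comes with each control period).
- read_camera(name): name is "side" or "top"; returns (picture, depth): 384x512x3 uint8, blue, green, red; 384x512 float32, m along the optical axis (not along the pixel's ray), 0 where there is no reading.
- camera_info(name): a dict with "fovy" (degrees; the focal length in pixels is half the picture's height over the tangent of half this angle, whatever the lens; pixels are square), "cx", "cy" (the principal point, pixels), "k1" (the pictures are not rectified: a ray, as slopes to the right and down, at radius r is drawn at 1 + k1 r^2 times it, then the intrinsics apply), "eye" and "orientation" of the camera in the world. Camera axes: x right, y down, z forward; pixel columns grow to the right and rows downward; lengths in m; the calibration is good to about 2 mm. A picture is of the moment at which its call begins. camera_info takes no time and is no camera call.
- hand_in(): hands the job in; it is judged then, once.
Trained networks look in the newest picture that a camera, given by its name, has taken for a name from the list of things; names that differ only in an ending like _2 or _b are one class to them, and where a whole thing is asked for, a point or a joint stands for the part that bears it (a point fixed in the world has none). Each returns a list of dicts, best first, with "confidence" (0 to 1); they miss things now and then, are a little off and sometimes report something else, mostly with a low value. They report only what shows in the picture. A call takes as long as a camera call. They do not tell look-alikes from the thing itself.
- recognise(camera, label): "point" ([column, row] in pixels, amid what is visible of it).
The state is a dict: "clock": time; "joint_pos": joint angles; "qvel": joint speeds; "tau": joint torques, N m; "tcp_pos": TCP position; "orientation": TCP orientation; "wrist_force": force on the tool from outside, world axes, zero at the start; "ft_torque": the same for the moment, N m; "finger_gap": finger opening in m; "grip_force": force on a finger pad.
Only numpy, scipy, OpenCV 4.12 (cv2) and the standard library are available. Lean on these libraries where they do the work, as an engineer would, in place of code of your own. Each camera call takes 0.05 s, during which the arm holds its last target. There are 200 camera calls.

## Working session

There is one attempt and no reset: what is moved stays moved. The work goes in short steps, Python scripts to look and compute and a tool call to move; the robot and the scene stay as the last step left them, time stands still between calls to the robot, and variables do not carry over. Pictures are saved under pics/ and viewed, at most 10 in all, crops included, and the job is handed in when it is done.

Besides the shell and the picture viewer there is one more tool, called as name(argument=value, ...), one argument or row to a line, values as JSON. arm_command: Moves the arm, as the interface text tells. Its arguments: {"type":"object","properties":{"moves":{"type":"array"},"newtons":{"type":"number"}},"required":["moves"]}

```bash
mkdir -p pics; cat > h.py <<'E'
import numpy as np, cv2
from scipy.spatial.transform import Rotation as R
from workcell import *
def K(n):
    c=camera_info(n); f=192/np.tan(np.radians(c["fovy"])/2)
    return c,f
def rot(c):
    q=c["orientation"]; return R.from_quat([q[1],q[2],q[3],q[0]]).as_matrix()
def pts(n,uv,d):
    c,f=K(n); uv=np.asarray(uv,float).reshape(-1,2); d=np.asarray(d,float).reshape(-1)
    M=np.array([[f,0,c["cx"]],[0,f,c["cy"]],[0,0,1]])
    s=cv2.undistortPoints(uv.reshape(-1,1,2),M,np.array([c["k1"],0,0,0.])).reshape(-1,2)
    return (np.c_[s,np.ones(len(s))]*d[:,None])@rot(c).T+np.array(c["eye"])
def proj(n,P):
    c,f=K(n); p=(np.atleast_2d(P)-np.array(c["eye"]))@rot(c); s=p[:,:2]/p[:,2:]
    r=(s**2).sum(1,keepdims=True); return s*(1+c["k1"]*r)*f+[c["cx"],c["cy"]]
def cloud(n,D):
    v,u=np.mgrid[:384,:512]; return pts(n,np.c_[u.ravel(),v.ravel()],D.ravel()).reshape(384,512,3)
E
python3 - <<'E'
from h import *
for n in("side","top"):
    I,D=read_camera(n); np.savez(f"{n}.npz",I=I,D=D); cv2.imwrite(f"pics/{n}0.png",I); print(n,camera_info(n))
    C=cloud(n,D)
    for l in["lid_carrier","lid_carrier_lug","plaque_carrier","rack","stand","rail_mid","ewer","mug","hammer"]:
        for r in recognise(n,l)[:3]:
            u,v=np.round(r["point"]).astype(int); print(l,u,v,round(r["confidence"],2),C[v,u].round(3))
print(get_state())
E
```

```text
side {'fovy': 55.08295181121953, 'cx': 253.71085311299902, 'cy': 199.89738854711788, 'k1': -0.036124843914191705, 'eye': array([0.30363837, 0.6258543 , 0.84556285]), 'orientation': array([ 0.04449417, -0.14882467,  0.92692064, -0.34159861])}
lid_carrier 308 286 0.89 [0.292 0.227 0.113]
lid_carrier 264 256 0.81 [0.407 0.18  0.106]
lid_carrier 288 223 0.56 [0.378 0.068 0.104]
lid_carrier_lug 266 253 0.83 [0.404 0.174 0.111]
lid_carrier_lug 288 224 0.77 [0.377 0.067 0.099]
lid_carrier_lug 311 285 0.56 [0.286 0.214 0.098]
plaque_carrier 244 284 0.73 [0.427 0.266 0.111]
rack 255 301 0.7 [0.397 0.279 0.072]
stand 206 192 0.75 [ 0.651 -0.036  0.011]
rail_mid 208 191 0.87 [ 0.647 -0.042  0.01 ]
rail_mid 297 194 0.53 [ 0.387 -0.108  0.021]
ewer 294 136 0.85 [ 0.449 -0.299  0.076]
ewer 265 252 0.17 [0.407 0.172 0.111]
mug 172 367 0.9 [0.529 0.451 0.004]
hammer 296 192 0.95 [ 0.392 -0.112  0.024]
hammer 205 188 0.22 [ 0.661 -0.051  0.01 ]
top {'fovy': 42.66208269743729, 'cx': 256.32068581200673, 'cy': 200.04193818044877, 'k1': -0.044335758427385165, 'eye': array([0.29113244, 0.05393711, 1.58369
[... 766 characters left out ...]
_pos': array([-1.33262971e+00,  3.13189477e-01,  4.61397586e-02,  1.30360861e+00,
        3.65065657e-05,  1.43118673e+00]), 'qvel': array([ 4.52045303e-05, -6.04168799e-04,  3.60610296e-04, -9.51631876e-04,
       -3.01512327e-05, -1.08860264e-03]), 'tau': array([ 5.47310556e-04, -4.80473077e+01,  2.98819202e+01,  1.97522713e-04,
       -1.65779379e-04, -5.07959243e-06]), 'tcp_pos': array([ 0.21210299, -0.53451668,  0.20664546]), 'orientation': array([6.80186397e-05, 9.82213616e-01, 1.87766895e-01, 2.16300411e-05]), 'wrist_force': array([-0.12861278, -0.10905194, -0.95442342]), 'ft_torque': array([ 0.06101612, -0.01476686,  0.02084526]), 'grip_force': 0.0, 'finger_gap': 0.08527988340636218}
```

```bash
python3 - <<'E'
from h import *
a=np.load("side.npz")["I"];b=np.load("top.npz")["I"]
cv2.imwrite("pics/s1.png",cv2.resize(a[90:384,130:400],None,fx=2,fy=2,interpolation=cv2.INTER_CUBIC))
cv2.imwrite("pics/t1.png",cv2.resize(b[90:300,110:420],None,fx=2.5,fy=2.5,interpolation=cv2.INTER_CUBIC))
E
```

```text
(no output)
```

View pics/s1.png

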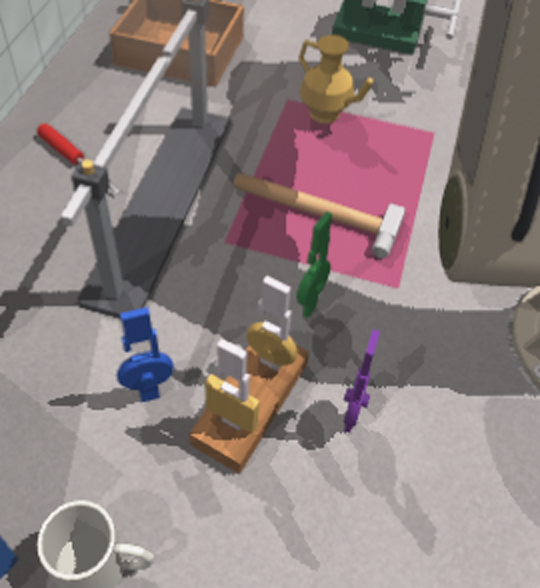

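View pics/t1.png

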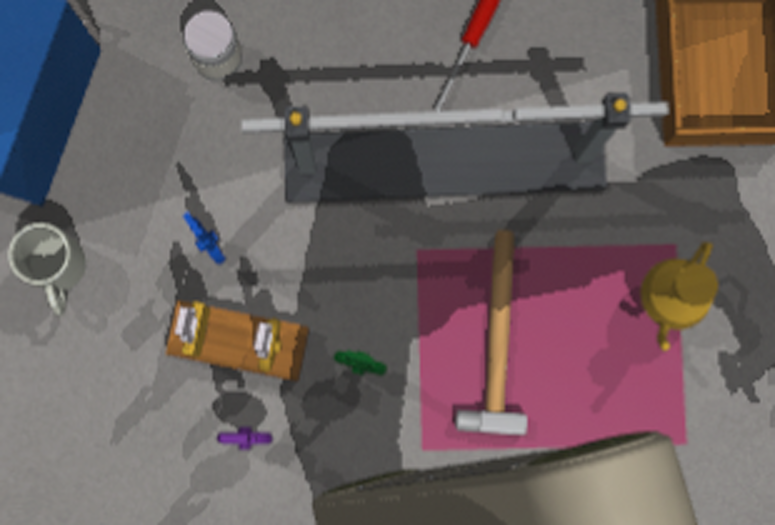

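```bash
python3 - <<'E'
from h import *
from scipy.optimize import minimize
CL={}
for n in("side","top"):
    D=np.load(n+".npz")["D"]; C=cloud(n,D); C[D==0]=np.nan; CL[n]=C
    m=(C[...,0]>.55)&(C[...,0]<.8)&(abs(C[...,1]+.05)<.16)&(abs(C[...,2]-.24)<.02)
    P=C[m]; a=np.polyfit(P[:,1],P[:,0],1); 
    print(n,"rail x=%.4f*y+%.4f"%tuple(a),len(P),"z",np.median(P[:,2]),"resid",np.std(P[:,0]-np.polyval(a,P[:,1])))
    # heads
    m=(C[...,0]>.55)&(C[...,0]<.8)&(C[...,2]>.249)&(C[...,2]<.28)&(abs(C[...,1]+.05)<.3); P=C[m]
    for s in(P[P[:,1]>-.05],P[P[:,1]<-.05]): print(" head",s.mean(0).round(4),s.min(0).round(3),s.max(0).round(3),len(s))
    # rack top
    m=(abs(C[...,0]-.4)<.1)&(abs(C[...,1]-.215)<.12)&(abs(C[...,2]-.032)<.006); P=C[m][:,:2].astype(np.float32)
    print(" rack",cv2.minAreaRect(P),len(P))
    # lugs
    m=(abs(C[...,0]-.4)<.08)&(abs(C[...,1]-.215)<.1)&(C[...,2]>.16)&(C[...,2]<.215); P=C[m]
    for s in(P[P[:,1]>.215],P[P[:,1]<.215]): print(" lug",s.mean(0).round(4),s.min(0).round(3),s.max(0).round(3),len(s),cv2.minAreaRect(s[:,:2].astype(np.float32)))
# rail brightness along y in top
I=np.load("top.npz")["I"]; D=np.load("top.npz")["D"]; C=CL["top"]
m=(abs(C[...,0]-.68)<.1)&(abs(C[...,2]-.24)<.015)
for y in np.arange(-.23,.13,.01): pass
a=np.polyfit(C[m][:,1],C[m][:,0],1)
y=np.arange(-.2,.1,.004); uv=proj("top",np.c_[np.polyval(a,y),y,np.full(len(y),.24)])
g=cv2.remap(I.astype(np.float32),uv[:,0].astype(np.float32),uv[:,1].astype(np.float32),1).reshape(-1,3).mean(1)
print([(round(float(p),3),int(q)) for p,q in zip(y,g)])
c=I[205:250,160:260]; cv2.imwrite("pics/t2.png",cv2.resize(c,None,fx=5,fy=5,interpolation=cv2.INTER_CUBIC))
c=np.load("side.npz")["I"][215:330,215:335]; cv2.imwrite("pics/s2.png",cv2.resize(c,None,fx=5,fy=5,interpolation=cv2.INTER_CUBIC))
E
```

```text
side rail x=-0.0190*y+0.6411 588 z 0.23721820494860557 resid 0.004060823990666369
 head [0.6381 0.1306 0.2537] [0.624 0.118 0.249] [0.657 0.142 0.263] 71
 head [ 0.6471 -0.2272  0.2547] [ 0.632 -0.235  0.249] [ 0.658 -0.219  0.261] 28
 rack ((0.41412147879600525, 0.22112898528575897), (0.17123839259147644, 0.0711427703499794), 77.07377624511719) 1095
 lug [0.4232 0.2679 0.1852] [0.409 0.259 0.16 ] [0.44  0.274 0.202] 185 ((0.4241427779197693, 0.26546332240104675), (0.010330569930374622, 0.030430257320404053), 75.42837524414062)
 lug [0.4034 0.178  0.1845] [0.388 0.168 0.16 ] [0.419 0.183 0.201] 184 ((0.40402764081954956, 0.17535236477851868), (0.010880284942686558, 0.03101169876754284), 76.8539810180664)
top rail x=-0.0225*y+0.6403 604 z 0.238084847747828 resid 0.003961250697295332
 head [0.6373 0.1281 0.2542] [0.622 0.115 0.249] [0.654 0.14  0.266] 54
 head [ 0.6454 -0.2309  0.2542] [ 0.631 -0.244  0.249] [ 0.663 -0.219  0.267] 63
 rack ((0.41251230239868164, 0.21970313787460327), (0.17088176310062408, 0.07018782198429108), 77.26358795166016) 732
 lug [0.4221 0.2634 0.1903] [0.408 0
[... 717 characters left out ...]
3), (-0.092, 172), (-0.088, 172), (-0.084, 170), (-0.08, 170), (-0.076, 168), (-0.072, 170), (-0.068, 170), (-0.064, 169), (-0.06, 171), (-0.056, 173), (-0.052, 173), (-0.048, 173), (-0.044, 173), (-0.04, 171), (-0.036, 169), (-0.032, 168), (-0.028, 168), (-0.024, 168), (-0.02, 167), (-0.016, 166), (-0.012, 165), (-0.008, 168), (-0.004, 168), (0.0, 168), (0.004, 167), (0.008, 169), (0.012, 173), (0.016, 173), (0.02, 173), (0.024, 171), (0.028, 170), (0.032, 168), (0.036, 167), (0.04, 168), (0.044, 167), (0.048, 166), (0.052, 165), (0.056, 164), (0.06, 167), (0.064, 167), (0.068, 167), (0.072, 169), (0.076, 173), (0.08, 173), (0.084, 173), (0.088, 171), (0.092, 170), (0.096, 169), (0.1, 168)]
```

View pics/s2.png

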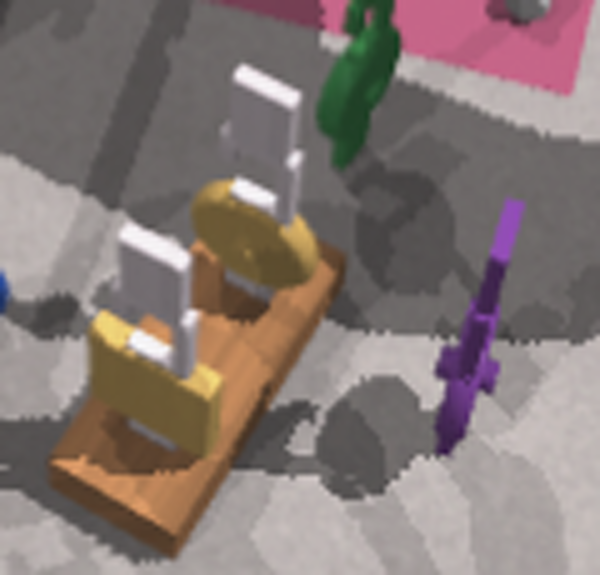

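The lid carrier's lug is at the top pixel (218,225), in the right-hand socket; the plaque is in the left one. Both hooks open away from the robot, and the notch is near top pixel (316,136), at world y of about -0.11. I'll raise and turn the tool first.

arm_command(
  moves=[1, 0, 0, -15, 0, 0, -0.18, 1, 0, 0, -15, 0, 0, -0.18, 1, 0, 0, -15, 0, 0, -0.18, 1, 0, 0, -15, 0, 0, -0.18, 1, 0, 0, -15, 0, 0, -0.18, 1, 0, 0, -15, 0, 0, -0.18, 1, 0, 0, -10, 0, 0, -0.18, 1, 0, 0, 0, 0, 0, -0.18],
  newtons=40,
)

```text
clock: 2.0
tcp_pos: [0.2122, -0.535, 0.3077]
orientation: [0.001, 0.612, 0.791, -0.001]
wrist_force: [0.6, 0.9, 0.2]
finger_gap: 0.0853
grip_force: 0.0
```

arm_command(
  moves=[1, 0, 0, 0, 0, 0, -0.18, 1, 0, 0, 0, 0, 0, -0.18, 1, 0, 0, 0, 0, 0, -0.18, 1, 0, 0, 0, 0, 0, -0.18, 1, 0, 0, 0, 0, 0, -0.18, 1, 0, 0, 0, 0, 0, -0.18, 1, 0, 0, 0, 0, 0, -0.02, 1, 0, 0, 0, 0, 0, 0],
)

```text
clock: 3.0
tcp_pos: [0.2121, -0.5345, 0.3066]
orientation: [0.0, 0.113, 0.994, -0.0]
wrist_force: [-0.1, 0.3, 0.1]
finger_gap: 0.0855
grip_force: 0.0
```

```bash
cat > plan.py <<'E'
import sys
from h import *
# usage: x y z heading(rad of tool x); prints shift in tool axes (mm), rotvec in tool, also current
def tool(): 
    s=get_state(); q=s["orientation"]; return s,R.from_quat([q[1],q[2],q[3],q[0]])
def go(*wps):
    s,r=tool(); p=s["tcp_pos"]; M=r.as_matrix()
    print("t %.2f"%s["clock"],"tcp",p.round(4),"head %.4f"%np.arctan2(M[1,0],M[0,0]),"tilt",M[:2,2].round(4),"F",s["wrist_force"].round(2),"gap %.4f grip %.1f"%(s["finger_gap"],s["grip_force"]),"q",s["joint_pos"].round(2))
    for x,y,z,h in wps:
        G=R.from_euler("z",h)*R.from_quat([1,0,0,0])
        print("shift",(r.inv().apply(np.array([x,y,z])-p)*1000).round(1),"turn",(r.inv()*G).as_rotvec().round(4)); r=G; p=np.array([x,y,z])
E
python3 -c "
from plan import *
go((.42,-.2,.307,2.918),(.4025,.175,.307,2.918),(.4025,.175,.163,2.918))"
```

```text
t 3.00 tcp [ 0.2121 -0.5345  0.3066] head 2.9152 tilt [-0.     -0.0001] F [-0.05  0.29  0.05] gap 0.0855 grip 0.0 q [-1.33  0.31  0.29  1.55 -0.   -1.11]
shift [-127.5  372.6   -0.4] turn [-0.0001  0.     -0.0028]
shift [100.2 361.8   0. ] turn [0. 0. 0.]
shift [  0.   0. 144.] turn [0. 0. 0.]
```

arm_command(
  moves=[1, -16, 46.5, 0, 0, 0, 0, 1, -16, 46.5, 0, 0, 0, 0, 1, -16, 46.5, 0, 0, 0, 0, 1, -16, 46.5, 0, 0, 0, 0, 1, -16, 46.5, 0, 0, 0, 0, 1, -16, 46.5, 0, 0, 0, 0, 1, -16, 46.5, 0, 0, 0, 0, 1, -15.5, 47, 0, 0, 0, 0],
)

```text
clock: 4.0
tcp_pos: [0.4198, -0.1982, 0.3068]
orientation: [0.0, 0.113, 0.994, -0.0]
wrist_force: [0.2, -1.0, 1.1]
finger_gap: 0.0855
grip_force: 0.0
```

arm_command(
  moves=[1, 12.5, 45, 0, 0, 0, 0, 1, 12.5, 45, 0, 0, 0, 0, 1, 12.5, 45, 0, 0, 0, 0, 1, 12.5, 45, 0, 0, 0, 0, 1, 12.5, 45, 0, 0, 0, 0, 1, 12.5, 45, 0, 0, 0, 0, 1, 12.5, 45, 0, 0, 0, 0, 1, 12.5, 46, 0, 0, 0, 0],
)

```text
clock: 5.0
tcp_pos: [0.4015, 0.1761, 0.3068]
orientation: [0.0, 0.113, 0.994, 0.0]
wrist_force: [1.0, 0.6, 0.6]
finger_gap: 0.0853
grip_force: 0.0
```

arm_command(
  moves=[1, 0, 0, 0, 0, 0, 0, 1, 0, 0, 0, 0, 0, 0],
)

```text
clock: 5.25
tcp_pos: [0.4015, 0.1746, 0.3066]
orientation: [0.0, 0.112, 0.994, -0.0]
wrist_force: [-1.0, -0.1, 0.0]
finger_gap: 0.0853
grip_force: 0.0
```

```bash
python3 -c "
from plan import *
go((.4025,.175,.230,2.918),(.4025,.175,.163,2.918))"
```

```text
t 5.25 tcp [0.4015 0.1746 0.3066] head 2.9175 tilt [-0.0001 -0.0005] F [-0.96 -0.06  0.03] gap 0.0853 grip 0.0 q [ 0.23  0.03 -0.05  1.49 -0.    0.45]
shift [-0.8  0.7 76.6] turn [-0.0005  0.0001 -0.0005]
shift [ 0.  0. 67.] turn [0. 0. 0.]
```

arm_command(
  moves=[1, -0.8, 0.7, 25, 0, 0, 0, 1, 0, 0, 25, 0, 0, 0, 1, 0, 0, 25, 0, 0, 0, 1, 0, 0, 25, 0, 0, 0, 1, 0, 0, 18, 0, 0, 0, 1, 0, 0, 15, 0, 0, 0, 1, 0, 0, 10, 0, 0, 0, 1, 0, 0, 0, 0, 0, 0],
)

```text
clock: 6.25
tcp_pos: [0.4024, 0.1747, 0.1631]
orientation: [-0.0, 0.112, 0.994, -0.0]
wrist_force: [0.2, 0.3, 1.1]
finger_gap: 0.0856
grip_force: 0.0
```

arm_command(
  moves=[-1, 0, 0, 0, 0, 0, 0, -1, 0, 0, 0, 0, 0, 0, -1, 0, 0, 0, 0, 0, 0, -1, 0, 0, 0, 0, 0, 0, -1, 0, 0, 0, 0, 0, 0, -1, 0, 0, 0, 0, 0, 0, -1, 0, 0, 0, 0, 0, 0, -1, 0, 0, 0, 0, 0, 0],
  newtons=25,
)

```text
clock: 7.25
tcp_pos: [0.4029, 0.1752, 0.1638]
orientation: [0.0, 0.112, 0.994, 0.0]
wrist_force: [-0.4, -0.0, 3.8]
finger_gap: 0.007
grip_force: 27.3
```

```bash
python3 - <<'E'
from plan import *
go()
I,D=read_camera("side"); cv2.imwrite("pics/s3.png",cv2.resize(I[130:340,180:380],None,fx=2.8,fy=2.8,interpolation=cv2.INTER_CUBIC))
E
```

```text
t 7.25 tcp [0.4029 0.1752 0.1638] head 2.9178 tilt [0.0006 0.0001] F [-0.44 -0.03  3.82] gap 0.0070 grip 27.3 q [ 0.23  0.07 -0.36  1.14 -0.    0.45]
```

View pics/s3.png

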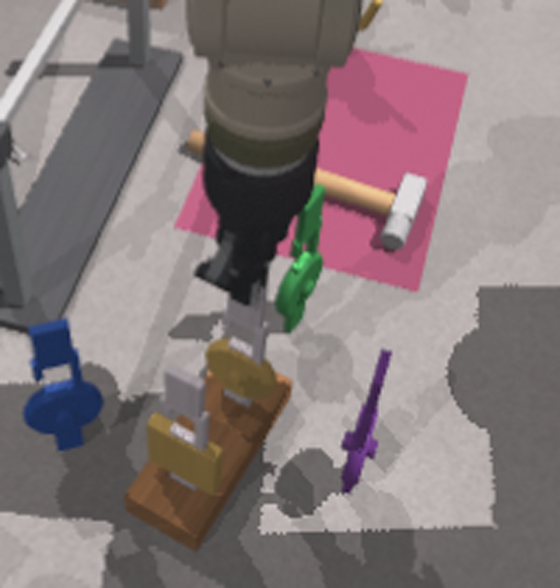

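arm_command(
  moves=[-1, 0, 0, 0, 0, 0, 0, -1, 0, 0, 0, 0, 0, 0, -1, 0, 0, -5, 0, 0, 0, -1, 0, 0, -8, 0, 0, 0, -1, 0, 0, -10, 0, 0, 0, -1, 0, 0, -10, 0, 0, 0, -1, 0, 0, -15, 0, 0, 0, -1, 0, 0, -20, 0, 0, 0],
  newtons=70,
)

```text
clock: 8.3
tcp_pos: [0.4025, 0.175, 0.2325]
orientation: [-0.0, 0.112, 0.994, -0.0]
wrist_force: [0.5, 0.0, -1.8]
finger_gap: 0.0058
grip_force: 71.0
```

arm_command(
  moves=[-1, 0, 0, -25, 0, 0, 0, -1, 0, 0, -30, 0, 0, 0, -1, 0, 0, -30, 0, 0, 0, -1, 0, 0, -30, 0, 0, 0, -1, 0, 0, -25, 0, 0, 0, -1, 0, 0, -10, 0, 0, 0, -1, 0, 0, 0, 0, 0, 0, -1, 0, 0, 0, 0, 0, 0],
)

```text
clock: 9.3
tcp_pos: [0.4023, 0.175, 0.3806]
orientation: [-0.001, 0.112, 0.994, -0.0]
wrist_force: [-0.4, 0.0, -3.9]
finger_gap: 0.0058
grip_force: 71.0
```

```bash
python3 -c "
from plan import *
go((.4025,.175,.38,-3.1196),(.555,.032,.38,-3.1196),(.555,.032,.2735,-3.1196))"
```

```text
t 9.30 tcp [0.4023 0.175  0.3806] head 2.9178 tilt [-0.0015 -0.0005] F [-0.38  0.02 -3.89] gap 0.0058 grip 71.0 q [ 0.23  0.06  0.16  1.67 -0.    0.45]
shift [-0.2 -0.   0.6] turn [-0.0006 -0.0015 -0.2458]
shift [-149.3 -146.3    0. ] turn [0. 0. 0.]
shift [  0.    0.  106.5] turn [0. 0. 0.]
```

arm_command(
  moves=[-1, 0, 0, 0, 0, 0, -0.06, -1, 0, 0, 0, 0, 0, -0.1, -1, 0, 0, 0, 0, 0, -0.086, -1, -10, -10, 0, 0, 0, 0, -1, -25, -25, 0, 0, 0, 0, -1, -30, -30, 0, 0, 0, 0, -1, -30, -30, 0, 0, 0, 0, -1, -25, -25, 0, 0, 0, 0],
)

```text
clock: 10.3
tcp_pos: [0.5267, 0.0557, 0.3805]
orientation: [-0.001, -0.01, 1.0, -0.0]
wrist_force: [0.5, 1.0, -2.9]
finger_gap: 0.0056
grip_force: 71.0
```

arm_command(
  moves=[-1, -20, -20, 0, 0, 0, 0, -1, -9.5, -6.5, 10, 0, 0, 0, -1, 0, 0, 25, 0, 0, 0, -1, 0, 0, 30, 0, 0, 0, -1, 0, 0, 25, 0, 0, 0, -1, 0, 0, 15, 0, 0, 0, -1, 0, 0, 0, 0, 0, 0, -1, 0, 0, 0, 0, 0, 0],
)

```text
clock: 11.3
tcp_pos: [0.5553, 0.0321, 0.2769]
orientation: [0.0, -0.011, 1.0, -0.0]
wrist_force: [0.6, 0.1, -2.3]
finger_gap: 0.0061
grip_force: 71.0
```

```bash
python3 - <<'E'
from plan import *
go((.640,.032,.2735,-3.1196))
o=[]
for n in("side","top"):
    I,D=read_camera(n); C=cloud(n,D); C[D==0]=np.nan
    np.savez(n+"2.npz",I=I,D=D)
    # carrier points
    m=(abs(C[...,0]-.555)<.05)&(abs(C[...,1]-.03)<.03)&(C[...,2]>.09)&(C[...,2]<.25); P=C[m]
    for z in np.arange(.1,.25,.01):
        s=P[(P[:,2]>z)&(P[:,2]<z+.01)]
        if len(s)>3: print(n,"z%.2f"%z,len(s),"x %.3f..%.3f"%(s[:,0].min(),s[:,0].max()),"y %.3f"%np.median(s[:,1]))
    uv=proj(n,[.58,.02,.19])[0].astype(int); a=max(uv[1]-75,0); b=max(uv[0]-60,0); o.append(cv2.resize(I[a:a+130,b:b+130],(390,390),interpolation=cv2.INTER_CUBIC))
cv2.imwrite("pics/st4.png",np.hstack(o))
E
```

```text
t 11.30 tcp [0.5553 0.0321 0.2769] head -3.1195 tilt [ 0.0004 -0.0001] F [ 0.58  0.15 -2.3 ] gap 0.0061 grip 71.0 q [-0.09  0.27  0.15  1.46 -0.   -0.11]
shift [-84.6  -2.    3.5] turn [-0.0001  0.0004  0.0001]
side z0.12 23 x 0.544..0.567 y 0.035
side z0.13 21 x 0.545..0.566 y 0.035
side z0.14 27 x 0.544..0.568 y 0.034
side z0.15 18 x 0.545..0.569 y 0.036
side z0.16 37 x 0.529..0.576 y 0.038
side z0.17 52 x 0.525..0.588 y 0.038
side z0.18 70 x 0.523..0.586 y 0.038
side z0.19 88 x 0.523..0.586 y 0.038
side z0.20 76 x 0.525..0.586 y 0.037
side z0.21 76 x 0.531..0.581 y 0.036
side z0.22 44 x 0.537..0.568 y 0.034
side z0.23 14 x 0.537..0.544 y 0.033
side z0.24 16 x 0.537..0.574 y 0.033
```

View pics/st4.png

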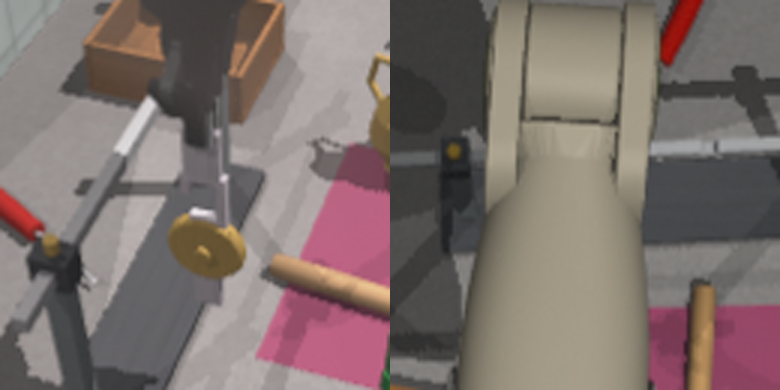

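```bash
python3 - <<'E'
from plan import *
D=np.load("side2.npz")["D"]; C=cloud("side",D)
m=(abs(C[...,0]-.556)<.008)&(abs(C[...,1]-.03)<.02)&(C[...,2]>.20)&(C[...,2]<.235); print("stem top",np.sort(C[m][:,2])[-12:].round(4))
m=(abs(C[...,0]-.572)<.004)&(abs(C[...,1]-.03)<.02)&(C[...,2]>.225)&(C[...,2]<.26); print("lip bottom",np.sort(C[m][:,2])[:8].round(4))
m=(abs(C[...,0]-.640)<.004)&(abs(C[...,1]-.07)<.03)&(C[...,2]>.2); print("rail top",np.percentile(C[m][:,2],[10,50,90]).round(4))
E
```

```text
stem top [0.2234 0.2235 0.2237 0.2238 0.2239 0.2241 0.2241 0.2244 0.2251 0.2251
 0.2254 0.2257]
lip bottom [0.2469 0.2471 0.2497 0.2497 0.2508 0.2545 0.2557 0.2572]
rail top [0.2297 0.2383 0.2402]
```

arm_command(
  moves=[-1, 0, -2, 3.5, 0, 0, 0, -1, -10, 0, 0, 0, 0, 0, -1, -15, 0, 0, 0, 0, 0, -1, -10, 0, 0, 0, 0, 0, -1, -8, 0, 0, 0, 0, 0, -1, -8, 0, 0, 0, 0, 0, -1, 0, 0, 0, 0, 0, 0],
)

```text
clock: 12.28
tcp_pos: [0.6068, 0.0311, 0.2728]
orientation: [-0.0, -0.011, 1.0, -0.0]
wrist_force: [0.0, -0.3, -2.0]
finger_gap: 0.0057
grip_force: 71.0
```

arm_command(
  moves=[-1, -6, 0, 0, 0, 0, 0, -1, -6, 0, 0, 0, 0, 0, -1, -6, 0, 0, 0, 0, 0, -1, -6, 0, 0, 0, 0, 0, -1, -6, 0, 0, 0, 0, 0, -1, -3, 0, 0, 0, 0, 0, -1, 0, 0, 0, 0, 0, 0],
)

```text
clock: 13.15
tcp_pos: [0.6396, 0.0318, 0.2729]
orientation: [-0.0, -0.011, 1.0, -0.0]
wrist_force: [0.1, 0.4, -2.9]
finger_gap: 0.0056
grip_force: 71.0
```

```bash
python3 - <<'E'
from plan import *
go((.640,.03,.2555,-3.1196))
I,D=read_camera("side"); C=cloud("side",D); C[D==0]=np.nan
m=(abs(C[...,0]-.62)<.025)&(abs(C[...,1]-.03)<.012)&(C[...,2]>.12)&(C[...,2]<.28); P=C[m]
for z in np.arange(.12,.28,.01):
    s=P[(P[:,2]>z)&(P[:,2]<z+.01)]
    if len(s)>3: print("z%.2f"%z,len(s),"x %.3f..%.3f"%(s[:,0].min(),s[:,0].max()))
u,v=proj("side",[.64,.03,.23])[0].astype(int); cv2.imwrite("pics/s5.png",cv2.resize(I[v-45:v+45,u-45:u+45],None,fx=6,fy=6,interpolation=cv2.INTER_CUBIC))
E
```

```text
t 13.15 tcp [0.6396 0.0318 0.2729] head -3.1194 tilt [-0.0002 -0.0001] F [ 0.07  0.39 -2.89] gap 0.0056 grip 71.0 q [-0.08  0.45  0.4   1.53 -0.   -0.1 ]
shift [-0.4 -1.8 17.4] turn [-0.0001 -0.0002  0.0002]
z0.12 18 x 0.628..0.643
z0.13 17 x 0.628..0.645
z0.14 16 x 0.628..0.645
z0.15 14 x 0.624..0.645
z0.16 31 x 0.611..0.644
z0.17 29 x 0.608..0.637
z0.18 39 x 0.606..0.645
z0.19 44 x 0.606..0.643
z0.20 54 x 0.610..0.645
z0.21 38 x 0.619..0.641
z0.22 23 x 0.621..0.638
z0.23 40 x 0.621..0.645
z0.24 20 x 0.622..0.643
z0.25 23 x 0.621..0.643
z0.26 35 x 0.622..0.644
z0.27 29 x 0.625..0.645
```

View pics/s5.png

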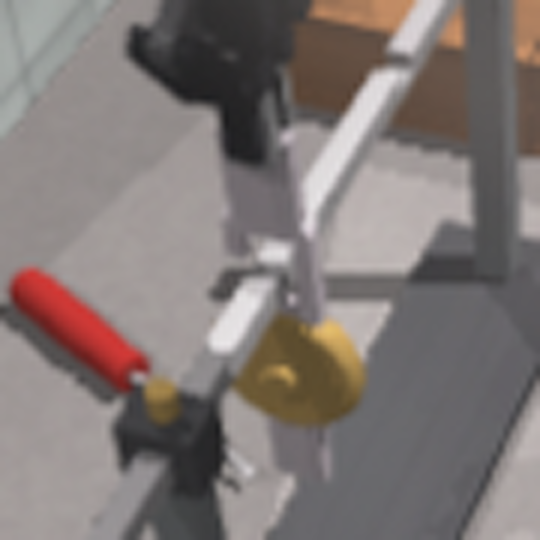

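The rail is inside the mouth, with the lip beyond it, and the notch shows clearly at crop (395,58). Now I'll lower the carrier until it touches, and refine the notch position.

arm_command(
  moves=[-1, 0, 0, 5, 0, 0, 0, -1, 0, 0, 5, 0, 0, 0, -1, 0, 0, 3, 0, 0, 0, -1, 0, 0, 2, 0, 0, 0, -1, 0, 0, 1, 0, 0, 0, -1, 0, 0, 1, 0, 0, 0, -1, 0, 0, 0, 0, 0, 0],
)

```text
clock: 14.08
tcp_pos: [0.6394, 0.0319, 0.2562]
orientation: [0.0, -0.011, 1.0, -0.0]
wrist_force: [-0.7, -0.9, -3.1]
finger_gap: 0.0058
grip_force: 71.1
```

```bash
python3 - <<'E'
from plan import *
go()
c,f=K("side"); u,v=proj("side",[.64,.03,.23])[0].astype(int)
def onrail(px):
    a=pts("side",px,1.)[0]; b=np.array(c["eye"]); d=a-b; return b+d*((.24-b[2])/d[2])
for q in((385,55),(395,58),(410,62),(388,50)): print(q,onrail([u-45+q[0]/6-.4,v-45+q[1]/6-.4]).round(4))
# profile along both rail-top edges, side (fresh) and top (first)
I,D=read_camera("side"); T=np.load("top.npz")["I"]
y=np.arange(-.135,-.085,.002)
for n,im in(("side",I),("top",T)):
  for o in(-.003,0,.003):
    uv=proj(n,np.c_[.6403-.0225*y+o,y,np.full(len(y),.239)]).astype(np.float32)
    print(n,o,dict(zip((y*1000).round().astype(int).tolist(),cv2.remap(im,uv[:,0],uv[:,1],1).reshape(-1,3).mean(1).astype(int).tolist())))
E
```

```text
t 14.07 tcp [0.6394 0.0319 0.2562] head -3.1194 tilt [ 0.0002 -0.0001] F [-0.69 -0.87 -3.11] gap 0.0058 grip 71.1 q [-0.08  0.44  0.36  1.48 -0.   -0.1 ]
(385, 55) [ 0.6489 -0.1101  0.24  ]
(395, 58) [ 0.6439 -0.1096  0.24  ]
(410, 62) [ 0.6365 -0.1091  0.24  ]
(388, 50) [ 0.649  -0.1139  0.24  ]
side -0.003 {-135: 191, -133: 192, -131: 190, -129: 191, -127: 197, -125: 196, -123: 194, -121: 190, -119: 190, -117: 176, -115: 147, -113: 120, -111: 108, -109: 102, -107: 123, -105: 144, -103: 164, -101: 189, -99: 203, -97: 206, -95: 208, -93: 200, -91: 200, -89: 202, -87: 201}
side 0 {-135: 209, -133: 211, -131: 211, -129: 210, -127: 210, -125: 210, -123: 210, -121: 206, -119: 194, -117: 178, -115: 146, -113: 112, -111: 103, -109: 103, -107: 115, -105: 141, -103: 168, -101: 189, -99: 213, -97: 213, -95: 217, -93: 217, -91: 217, -89: 217, -87: 218}
side 0.003 {-135: 210, -133: 209, -131: 209, -129: 209, -127: 210, -125: 209, -123: 207, -121: 208, -119: 195, -117: 174, -115: 147, -113: 118, -111: 100, -109: 99, -107: 100, -105: 125, -103: 148, -101: 168, -99: 188, -97: 203, -95: 210, -93: 2
[... 165 characters left out ...]
, -113: 138, -111: 158, -109: 164, -107: 162, -105: 160, -103: 157, -101: 156, -99: 153, -97: 150, -95: 148, -93: 151, -91: 152, -89: 151, -87: 150}
top 0 {-135: 169, -133: 169, -131: 169, -129: 170, -127: 169, -125: 170, -123: 173, -121: 174, -119: 155, -117: 126, -115: 95, -113: 132, -111: 159, -109: 170, -107: 170, -105: 165, -103: 162, -101: 167, -99: 171, -97: 173, -95: 173, -93: 173, -91: 172, -89: 172, -87: 172}
top 0.003 {-135: 173, -133: 173, -131: 173, -129: 174, -127: 174, -125: 173, -123: 173, -121: 174, -119: 153, -117: 125, -115: 93, -113: 134, -111: 160, -109: 170, -107: 171, -105: 166, -103: 163, -101: 170, -99: 173, -97: 176, -95: 176, -93: 176, -91: 176, -89: 175, -87: 175}
```

arm_command(
  moves=[-1, 0, 0, 0.5, 0, 0, 0, -1, 0, 0, 0.5, 0, 0, 0, -1, 0, 0, 0, 0, 0, 0],
)

```text
clock: 14.5
tcp_pos: [0.6396, 0.0319, 0.256]
orientation: [0.001, -0.011, 1.0, -0.0]
wrist_force: [-1.3, 0.2, 3.4]
finger_gap: 0.0056
grip_force: 71.8
```

arm_command(
  moves=[-1, 0, 0, 0.5, 0, 0, 0, -1, 0, 0, 0.5, 0, 0, 0, -1, 0, 0, 0, 0, 0, 0],
)

```text
clock: 14.88
tcp_pos: [0.6397, 0.0318, 0.2559]
orientation: [0.001, -0.011, 1.0, -0.0]
wrist_force: [-2.3, 0.0, 7.5]
finger_gap: 0.0057
grip_force: 72.5
```

arm_command(
  moves=[-1, 0, -4, -0.4, 0, 0, 0, -1, 0, -8, 0, 0, 0, 0, -1, 0, -10, 0, 0, 0, 0, -1, 0, -10, 0, 0, 0, 0, -1, 0, -10, 0, 0, 0, 0, -1, 0, -10, 0, 0, 0, 0, -1, 0, -8, 0, 0, 0, 0, -1, 0, 0, 0, 0, 0, 0],
)

```text
clock: 15.88
tcp_pos: [0.6416, -0.0276, 0.2559]
orientation: [0.002, -0.011, 1.0, 0.001]
wrist_force: [0.9, 2.0, 6.1]
finger_gap: 0.0062
grip_force: 72.1
```

arm_command(
  moves=[-1, 0, -8, 0, 0, 0, 0, -1, 0, -10, 0, 0, 0, 0, -1, 0, -10, 0, 0, 0, 0, -1, 0, -10, 0, 0, 0, 0, -1, 0, -10, 0, 0, 0, 0, -1, 0, -8, 0, 0, 0, 0, -1, 0, -4, 0, 0, 0, 0, -1, 0, 0, 0, 0, 0, 0],
)

```text
clock: 16.88
tcp_pos: [0.6429, -0.0871, 0.256]
orientation: [0.002, -0.011, 1.0, 0.001]
wrist_force: [0.0, 3.5, 5.8]
finger_gap: 0.0058
grip_force: 72.1
```

```bash
python3 -c "
from plan import *
go((.6430,-.110,.2555,-3.1196))"
```

```text
t 16.88 tcp [ 0.6429 -0.0871  0.256 ] head -3.1188 tilt [0.0033 0.0018] F [0.03 3.51 5.83] gap 0.0058 grip 72.1 q [-0.26  0.46  0.38  1.49  0.   -0.28]
shift [  0.4 -22.9   0.4] turn [0.0017 0.0034 0.0008]
```

arm_command(
  moves=[-1, 0, -5, 0, 0, 0, 0, -1, 0, -5, 0, 0, 0, 0, -1, 0, -4, 0, 0, 0, 0, -1, 0, -3, 0, 0, 0, 0, -1, 0, 0, 0, 0, 0, 0],
)

```text
clock: 17.5
tcp_pos: [0.6423, -0.1055, 0.2539]
orientation: [-0.0, -0.011, 1.0, -0.0]
wrist_force: [0.5, 0.3, -2.8]
finger_gap: 0.0056
grip_force: 71.0
```

arm_command(
  moves=[-1, 0, -2, 0, 0, 0, 0, -1, 0, -1, 0, 0, 0, 0, -1, 0, 0, 0, 0, 0, 0],
)

```text
clock: 17.88
tcp_pos: [0.6423, -0.1084, 0.254]
orientation: [-0.0, -0.011, 1.0, -0.0]
wrist_force: [-0.6, -0.0, -2.9]
finger_gap: 0.0055
grip_force: 71.0
```

arm_command(
  moves=[-1, 0, -2, 0, 0, 0, 0, -1, 0, 0, 0, 0, 0, 0],
)

```text
clock: 18.12
tcp_pos: [0.6425, -0.1103, 0.2545]
orientation: [0.0, -0.011, 1.0, -0.0]
wrist_force: [-0.6, -0.1, -1.9]
finger_gap: 0.0057
grip_force: 71.0
```

Support vanished by y=-0.1055, so the carrier is over the notch. Now I'll lower it.

arm_command(
  moves=[-1, 0, 0, 1.5, 0, 0, 0, -1, 0, 0, 1.5, 0, 0, 0, -1, 0, 0, 1.5, 0, 0, 0, -1, 0, 0, 1, 0, 0, 0, -1, 0, 0, 0, 0, 0, 0],
)

```text
clock: 18.75
tcp_pos: [0.6425, -0.1101, 0.2489]
orientation: [-0.0, -0.011, 1.0, -0.0]
wrist_force: [-0.4, 1.0, -3.4]
finger_gap: 0.0059
grip_force: 71.0
```

arm_command(
  moves=[-1, 0, 0, 0.6, 0, 0, 0, -1, 0, 0, 0.6, 0, 0, 0, -1, 0, 0, 0, 0, 0, 0],
)

```text
clock: 19.12
tcp_pos: [0.6426, -0.1102, 0.248]
orientation: [0.0, -0.011, 1.0, -0.0]
wrist_force: [-0.0, -0.0, -1.8]
finger_gap: 0.0054
grip_force: 71.2
```

arm_command(
  moves=[-1, 0, 0, 0.3, 0, 0, 0, -1, 0, 0, 0, 0, 0, 0, -1, 0, 0, 0, 0, 0, 0],
  newtons=20,
)

```text
clock: 19.5
tcp_pos: [0.6427, -0.1101, 0.248]
orientation: [0.0, -0.011, 1.0, -0.0]
wrist_force: [-0.5, -0.0, 2.1]
finger_gap: 0.006
grip_force: 71.6
```

arm_command(
  moves=[-0.8, 0, 0, 0, 0, 0, 0, -0.7, 0, 0, 0, 0, 0, 0, -0.6, 0, 0, 0, 0, 0, 0, -0.4, 0, 0, 0, 0, 0, 0, -0.2, 0, 0, 0, 0, 0, 0, -0.2, 0, 0, 0, 0, 0, 0],
)

```text
clock: 20.25
tcp_pos: [0.6425, -0.1101, 0.2475]
orientation: [0.0, -0.011, 1.0, -0.0]
wrist_force: [0.1, 1.0, -0.1]
finger_gap: 0.0343
grip_force: 0.0
```

```bash
python3 - <<'E'
from plan import *
go()
I,D=read_camera("side"); u,v=proj("side",[.64,-.11,.21])[0].astype(int); cv2.imwrite("pics/s6.png",cv2.resize(I[v-45:v+45,u-45:u+45],None,fx=6,fy=6,interpolation=cv2.INTER_CUBIC))
E
```

```text
t 20.25 tcp [ 0.6425 -0.1101  0.2475] head -3.1194 tilt [ 0.     -0.0001] F [ 0.12  1.01 -0.11] gap 0.0343 grip 0.0 q [-0.29  0.47  0.37  1.48 -0.   -0.31]
```

View pics/s6.png

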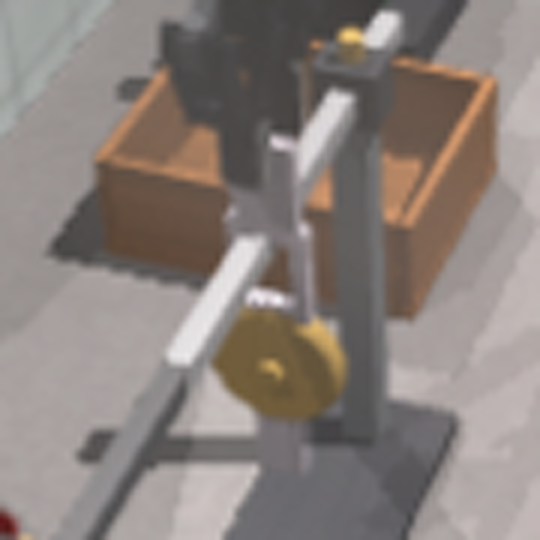

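It hangs in the notch. Now I'll retreat straight up and let it settle.

arm_command(
  moves=[0.2, 0, 0, 0, 0, 0, 0, 0.2, 0, 0, -5, 0, 0, 0, 0.2, 0, 0, -15, 0, 0, 0, 0.2, 0, 0, -25, 0, 0, 0, 0.2, 0, 0, -30, 0, 0, 0, 0.2, 0, 0, -30, 0, 0, 0, 0.2, 0, 0, -20, 0, 0, 0, 0.2, 0, 0, 0, 0, 0, 0],
)

```text
clock: 21.3
tcp_pos: [0.6433, -0.1103, 0.3744]
orientation: [0.002, -0.011, 1.0, -0.001]
wrist_force: [0.2, 0.4, -0.6]
finger_gap: 0.0512
grip_force: 0.0
```

arm_command(
  moves=[0.2, 0, 0, 0, 0, 0, 0, 0.2, 0, 0, 0, 0, 0, 0, 0.2, 0, 0, 0, 0, 0, 0, 0.2, 0, 0, 0, 0, 0, 0, 0.2, 0, 0, 0, 0, 0, 0, 0.2, 0, 0, 0, 0, 0, 0, 0.2, 0, 0, 0, 0, 0, 0, 0.2, 0, 0, 0, 0, 0, 0],
)

```text
clock: 22.3
tcp_pos: [0.6426, -0.1101, 0.3725]
orientation: [0.0, -0.011, 1.0, -0.0]
wrist_force: [-0.3, -1.0, 0.2]
finger_gap: 0.0514
grip_force: 0.0
```

arm_command(
  moves=[0.2, 0, 0, 0, 0, 0, 0, 0.2, 0, 0, 0, 0, 0, 0, 0.2, 0, 0, 0, 0, 0, 0, 0.2, 0, 0, 0, 0, 0, 0, 0.2, 0, 0, 0, 0, 0, 0, 0.2, 0, 0, 0, 0, 0, 0, 0.2, 0, 0, 0, 0, 0, 0, 0.2, 0, 0, 0, 0, 0, 0],
)

```text
clock: 23.3
tcp_pos: [0.6425, -0.1101, 0.3725]
orientation: [0.0, -0.011, 1.0, -0.0]
wrist_force: [0.2, -0.3, -1.1]
finger_gap: 0.0515
grip_force: 0.0
```

arm_command(
  moves=[0.2, 0, 0, 0, 0, 0, 0, 0.2, 0, 0, 0, 0, 0, 0, 0.2, 0, 0, 0, 0, 0, 0, 0.2, 0, 0, 0, 0, 0, 0, 0.2, 0, 0, 0, 0, 0, 0, 0.2, 0, 0, 0, 0, 0, 0, 0.2, 0, 0, 0, 0, 0, 0, 0.2, 0, 0, 0, 0, 0, 0],
)

```text
clock: 24.3
tcp_pos: [0.6425, -0.1101, 0.3725]
orientation: [0.0, -0.011, 1.0, -0.0]
wrist_force: [0.4, -0.4, 0.1]
finger_gap: 0.0513
grip_force: 0.0
```

```bash
python3 - <<'E'
from plan import *
go()
for k in range(4):
    I,D=read_camera("side"); C=cloud("side",D); C[D==0]=np.nan
    o=[]
    for z0,z1 in((.092,.125),(.13,.19),(.24,.285)):
        m=(abs(C[...,0]-.642)<.045)&(abs(C[...,1]+.108)<.03)&(C[...,2]>z0)&(C[...,2]<z1); o.append(np.r_[np.median(C[m],0).round(4),C[m][:,2].max().round(3)].tolist())
    print(o)
cv2.imwrite("pics/s7.png",cv2.resize(I[100:340,150:350],None,fx=2.5,fy=2.5,interpolation=cv2.INTER_CUBIC))
E
```

```text
t 24.30 tcp [ 0.6425 -0.1101  0.3725] head -3.1194 tilt [ 0.     -0.0001] F [ 0.44 -0.39  0.05] gap 0.0513 grip 0.0 q [-0.29  0.54  0.8   1.83 -0.   -0.31]
[[0.6432, -0.1082, 0.1085, 0.124], [0.6379, -0.1049, 0.1629, 0.19], [0.6419, -0.1067, 0.2635, 0.284]]
[[0.6412, -0.1082, 0.1079, 0.124], [0.6375, -0.1051, 0.1627, 0.19], [0.6417, -0.1066, 0.265, 0.284]]
[[0.6422, -0.1083, 0.1096, 0.125], [0.6379, -0.1051, 0.163, 0.19], [0.6411, -0.107, 0.2628, 0.284]]
[[0.6417, -0.1081, 0.1099, 0.124], [0.6382, -0.1052, 0.1627, 0.19], [0.6412, -0.107, 0.2635, 0.284]]
```

View pics/s7.png

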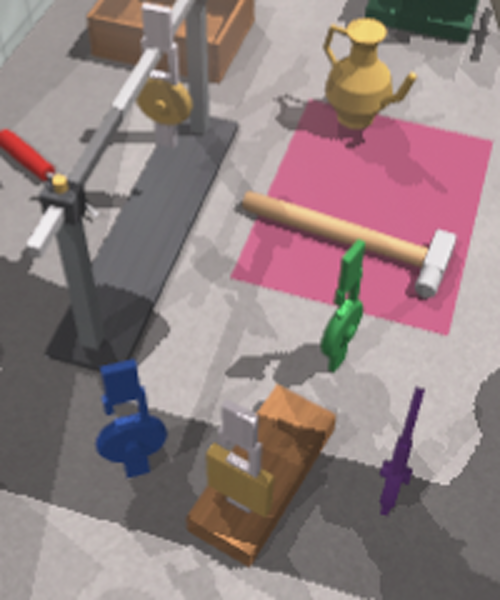

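The lid carrier hangs upright and still in the notch (picture 165,75). Its lug top is at 0.284 m, which matches the 8 mm drop. The plaque carrier, ewer, hammer and look-alikes haven't moved.

```bash
python3 -c "
from workcell import *
print(hand_in())"
```

```text
the job is handed in; nothing more can be done
None
```

The lid carrier hangs straight and still in the rail's notch, hooked on 80 mm left of the middle and slid right without lifting; the plaque carrier is still in the rack, and I handed the job in at about 25 s.

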